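# Post a measured part through the spring flap of the drop box

### The arm

A 7-joint arm with a two-finger parallel gripper is mounted at the origin on a cart in front of the work surface, level with it; the furniture and walls round the work are solid. World frame = base frame: x ahead of the robot, y to its left, z up, the work surface at z = 0. Lengths are in m, angles in rad, forces in N, time in s.
With the tool pointing down it reaches from about 0.425 to 0.825 m from the base axis. Payload 3.6 kg.
Tool frame: the origin (TCP) lies where the fingers leave the gripper's body, on its centre line; the fingertips stand 73 mm ahead of it and the grasp point (between the pads) lies 54 mm ahead of it; z points along the fingers, y is the line along which they close (so a half turn about z gives the same grasp; the last joint's range is limited). The gripper opens to 85 mm and grips with 20 to 120 N. Pads are 22 mm wide; open, the fingers measure 114 mm over their backs; the gripper's body (76 mm by 85 mm) begins 54 mm behind the grasp point. The pads swing forward as they close: fully open they stand 13 mm farther back than shut.
Start: joints at [-1.19, 0.615, -0.013, 1.423, 0.008, 1.103, -0.04], TCP at [0.257, 0.597, 0.304] pointing down, gripper open.
Joint ranges: [-3.12, 3.12], [-0.3, 2.06], [-1.34, 1.32], [0.26, 2.42], [-1.36, 4.5], [0.01, 1.98], [-2.84, 2.84]. Speed limits (rad/s): [2.79, 2.79, 3.14, 3.14, 3.14, 3.14, 3.14].

### API

Orientations are given as a unit quaternion [x, y, z, w].
In Python, from station import arm, snapshot, camera_info, ticket gives the robot as it stands. Calls block until the motion is done:
- arm.movep(position, orientation): joint-space move of the TCP to a pose.
- arm.line_to(position, velocity=0.15, ori=None): straight line of the TCP; ori=None keeps the orientation; velocity is the mean speed in m/s.
- arm.move_j(angles): joint-space move.
- arm.move_gripper(opening, effort=None): opening from 0.0 (shut) to 1.0 (fully open); effort is the grip in N (None keeps the last); returns when the fingers have stopped.
- arm.pause(seconds).
- arm.ik(position, orientation): joint angles nearest the present ones, or None.
- snapshot(name): name is "side" or "top" or "wrist"; returns the picture (400x640x3 uint8, blue, green, red); there is no depth.
- camera_info(name): a dict with "fx", "fy", "cx", "cy" (pixels), "R" (3x3) and "t" (3): a world point X has camera coordinates R X + t; the wrist camera has in their place "T_tool_cam" (4x4, takes a point from camera to tool coordinates, whose origin is the TCP and whose axes are the flange's). Camera axes: x right, y down, z forward; pixel columns grow to the right and rows downward; lengths in m; the calibration is good to about 2 mm. A picture is of the moment at which its call begins: read the wrist's pose just before it. camera_info takes no time and is no camera call.
A pose or a line that the arm cannot do raises arm.MotionError and nothing moves.
- ticket.finish_job(): hands the job in; it is judged then, once.
Readings, each from a call of its own:
- arm.read_time(): time.
- arm.read_joint_positions(): joint angles.
- arm.read_dq(): joint speeds.
- arm.read_effort(): joint torques, N m.
- arm.read_tool_pos(): TCP position.
- arm.read_eef_rot(): TCP orientation.
- arm.read_ft_force(): force on the tool from outside, world axes, zero at the start.
- arm.read_wrist_torque(): the same for the moment, N m.
- arm.read_opening(): opening from 0.0 (shut) to 1.0 (fully open).
- arm.read_finger_force(): force on a finger pad.
Only numpy, scipy, OpenCV 4.12 (cv2) and the standard library are available. Lean on these libraries where they do the work, as an engineer would, in place of code of your own. Each camera call takes 0.05 s, during which the arm holds its last target. There are 200 camera calls.

### The job

Post the milled part into the drop box without grasping it: with one fingertip push the bar beside the chute to swing the spring flap down and keep it open, and meanwhile push the part along the chute with the other finger until it drops into the box. Then let the flap spring shut over it. Do not pick the part up, and leave the hub on the box's cover and the things around the box where they are.

Things in the scene. Friction and masses are not known exactly. Their poses are not given: they have to be found in the camera images.
- drop_box: Grey metal drop box (fixed, 82 x 106 x 90 mm) with a steel chute on its near side. Origin: on the surface plate below the chute's far end, on its centre line; x along the chute towards the box, y to its left, z up. All x, y below are in this frame, mm. Box hollow: x 0 to 78, y -62 to 36, floor at z 6; far wall x 78 to 82, 18 above the deck; fixed cover y -64 to -23, at deck height.
- deck_end (a point): Point on the chute deck at its far end, on the centre line (x 0, y 0, z 90), axes as the drop box; here the part drops into the mouth. The deck is flat, x -166 to 0, open at the near end, between side rails 3 mm thick with inner faces at y -20 and +20 and tops 12 mm above the deck.
- mouth (a point): Centre of the box's mouth at deck height (x 39, y 0), axes as the drop box. The flap shuts the mouth: x 3 to 76, y -21 to 27, level with the deck. On the flap's near edge a lip stands 13 mm above the deck across the chute's end: while shut it stops the part, which cannot push the flap open.
- flap (a joint): Flap angle in rad: 0 shut, 1.25 stop, hanging down into the box. Flap and push bar are one piece on a hinge rod (7 mm diameter) parallel to the chute at y +27, deck height, x -149 to 82. A spring shuts it (0.05 N m shut, 0.10 N m open: about 4 N on the bar). From about 0.9 rad the part drops past the flap.
- push_bar (a point): Middle of the push bar's rounded outer edge (on its axis; 7 mm diameter). The bar is a thin plate left of the chute, x -142 to 13, 28 mm from rod to this axis. Shut, it leans out to +y 1.15 rad from upright: axis at y 53, 11 mm above the deck, outer face y 56. Pushed towards -y it opens the flap by the angle it turns: upright (axis y 27, 28 above deck, outer face y 30.5) = 1.15 rad.
- milled_part: Aluminium milled part, block 56 x 32 x 22 mm high, about 0.12 kg, lying loose on the chute deck with its 56 mm length (its own y axis) roughly along the chute. Origin at the centre of its underside.
- hub_on_cover: Turned steel hub, 30 mm diameter, 22 mm high, standing loose on the box's fixed cover to the right of the flap; leave it. Origin at the centre of its underside.
- hub_beside: Turned steel hub, 32 mm diameter, 22 mm high, standing on the surface plate to the right of the chute; leave it. Origin at the centre of its underside.
- micrometer: Micrometer with green frame, 47 x 124 x 16 mm, lying on the surface plate to the left of the chute; leave it. Origin at the centre of its underside.
- plug_gauge: Steel plug gauge, 14 x 88 x 12 mm, lying on the surface plate to the right of the box; leave it. Origin at the centre of its underside. (Far to the right of all this stands the fixed beige machine column, x 0.315 to 0.465, y -0.69 to -0.45 m in the robot frame, with a beam above it from z 0.635 m, running away from the robot along x: keep the arm clear.)
Mind the look-alikes: they are no part of the job. Of the things that look like the milled_part, the largest one is meant.

How it is judged:
On the way, in this order (a step that is already met when the one before it is completed fails the run):
1. the flap is pushed at least 0.75 rad open while the part still lies on the chute (value of joint flap above 0.75 rad and z of milled_part in the frame of drop_box above 0.085 m and x of milled_part in the frame of drop_box below -0.005 m), for 0.2 s.
2. the part has dropped through the mouth into the box (z of milled_part in the frame of drop_box between 0 and 0.065 m and x of milled_part in the frame of drop_box between 0 and 0.08 m and y of milled_part in the frame of drop_box between -0.064 and 0.038 m), for 0.1 s.
At the end, for the whole second after the job is handed in: The milled part lies at rest inside the box (its origin within the box's walls and less than 65 mm above the surface plate) and the flap is shut (below 0.08 rad) (all of step 2 and value of joint flap below 0.08 rad and linear speed of milled_part below 0.02 m/s); the robot touches nothing.
It fails at once if the milled part is lifted (origin over 15 mm above the chute deck) (z of milled_part in the frame of drop_box above 0.105 m).
It fails at once if a thing standing by (hub on the cover, hub beside, micrometer, plug gauge) is moved by more than 20 mm (distance of any of hub_on_cover, hub_beside, micrometer, plug_gauge from where it was at the start of the episode above 0.02 m).
It also fails if it takes over 45 s, if anything falls off the work surface, if the arm or the gripper's body presses on something with over 40 N, if the wrist force passes 120 N, or if a joint passes its speed limit or range.

## Working session

There is one attempt and no reset: what is moved stays moved. The work goes in short steps, each a Python script; the robot and the scene stay as the last script left them, time stands still between calls to the robot, and variables do not carry over. Pictures are saved under pics/ and viewed, at most 10 in all, crops included, and the job is handed in when it is done.

```bash
ls; mkdir -p pics
python3 - <<'E'
from station import arm,snapshot,camera_info
import cv2
for n in("top","side"):
    cv2.imwrite(f"pics/{n}0.png",snapshot(n)); i=camera_info(n); print(n,i)
print(arm.read_time(),arm.read_tool_pos(),arm.read_eef_rot())
print(camera_info("wrist"))
E
```

```text
pics
top {'fx': 366.63936731434967, 'fy': 366.63936731434967, 'cx': 324.6010581729685, 'cy': 201.88352845630934, 'R': array([[-2.03507250e-02, -9.99789957e-01, -2.42672842e-03],
       [-9.89273729e-01,  2.04877179e-02, -1.44629672e-01],
       [ 1.44649012e-01, -5.42620024e-04, -9.89482880e-01]]), 't': array([0.10122333, 0.61196407, 0.86999638])}
side {'fx': 423.3035404674436, 'fy': 423.3035404674436, 'cx': 314.5408023068915, 'cy': 199.73818249363597, 'R': array([[ 0.998648  , -0.05173832, -0.00503236],
       [-0.03390346, -0.57488352, -0.81753256],
       [ 0.03940475,  0.81659787, -0.57586038]]), 't': array([-0.59538945,  0.14051464,  0.79580115])}
0.1 [0.25696686 0.59647321 0.30285033] [ 2.01990511e-01  9.79386773e-01 -1.15423369e-03 -2.25993028e-04]
{'fx': 312.7161475918042, 'fy': 312.7161475918042, 'cx': 320.63538597172015, 'cy': 198.5759123360398, 'T_tool_cam': array([[ 1.11258995e-04, -9.58601753e-01, -2.84750183e-01,
         7.30443916e-02],
       [ 9.99999966e-01,  3.89408312e-05,  2.59631940e-04,
         6.37402048e-04],
       [-2.37795224e-04, -2.84750202e-01,  9.58601724e-01,
        -6.95066870e-02],
       [ 0.00000000e+00,  0.00000000e+00,  0.00000000e+00,
         1.00000000e+00]])}
```

View pics/top0.png

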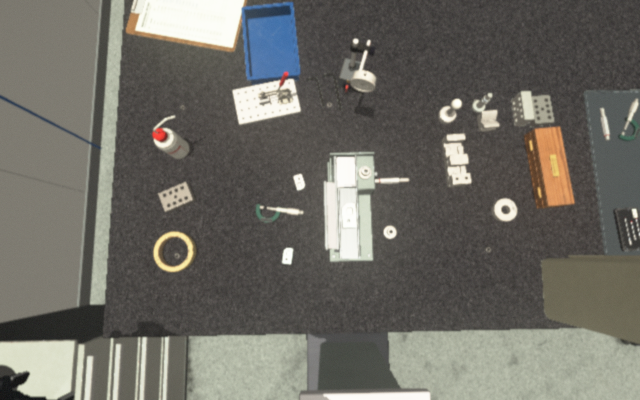

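View pics/side0.png

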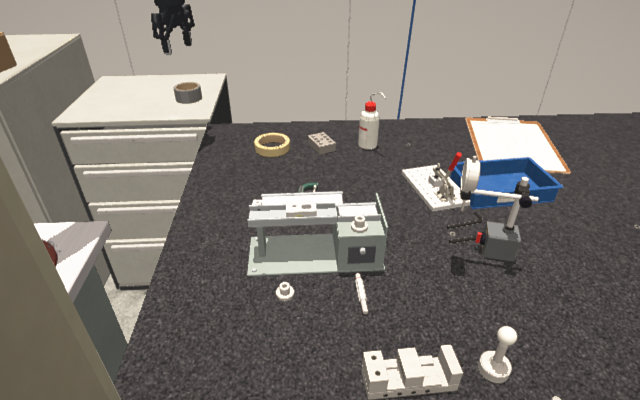

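The top view shows the drop box with its chute running up the image: chute at about (350,261) to (348,188), box at about (335–373, 153–188), bar at x≈330, and the part in the chute at about (349,215). The side view confirms this. I'll enlarge the top view.

```bash
cat > h.py <<'E'
import numpy as np,cv2
from station import arm,snapshot,camera_info
def ray(name,u,v,z):
    c=camera_info(name); R=np.array(c["R"]);t=np.array(c["t"])
    d=R.T@np.array([(u-c["cx"])/c["fx"],(v-c["cy"])/c["fy"],1]); o=-R.T@t
    return o+d*(z-o[2])/d[2]
E
python3 - <<'E'
from h import *
im=cv2.imread("pics/top0.png")[140:275,260:420]
cv2.imwrite("pics/topc.png",cv2.resize(im,None,fx=4.4,fy=4.4,interpolation=cv2.INTER_CUBIC))
print(ray("top",359,261,.09),ray("top",358,188,.09),ray("top",349,215,.112))
E
```

```text
[0.4673861 0.0118835 0.09     ] [0.63904705 0.00844163 0.09      ] [0.57246666 0.03327787 0.112     ]
```

View pics/topc.png

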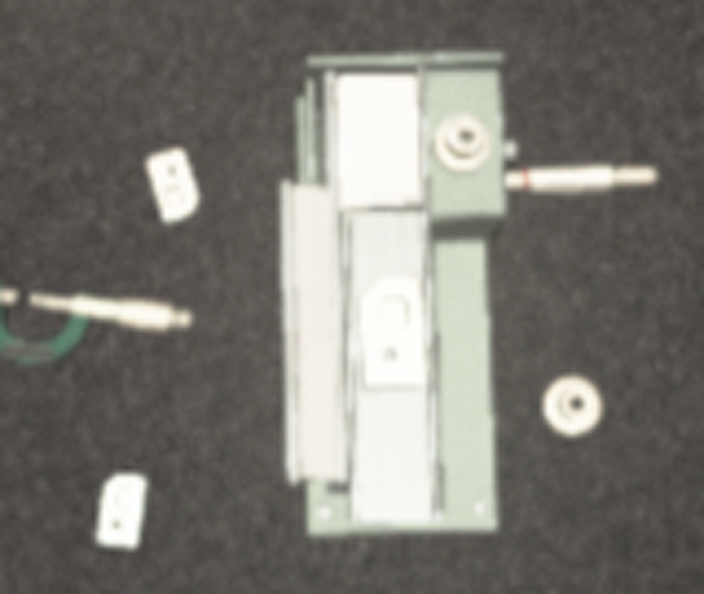

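Enlarged: deck near end is at about (349,258) in the original image, the lip is at (348,188), the part centre is (349,215), and two smaller decoys lie off to the left. Next I move over it for a wrist view.

Run:
```python
from h import *
print(ray("top",349.1,258.2,.09),ray("top",348.2,187.7,.09))
arm.movep([.535,.033,.36],[0,1,0,0])
p=arm.read_tool_pos();q=arm.read_eef_rot()
cv2.imwrite("pics/w1.png",snapshot("wrist")); np.save("w1.npy",np.r_[p,q])
print(p,q,arm.read_time(),arm.read_joint_positions())
```

```text
[0.47425464 0.0345953  0.09      ] [0.64025863 0.03175609 0.09      ]
[0.53503021 0.03426475 0.35987626] [-1.02715843e-03  9.99999411e-01  3.39691027e-04 -8.34640184e-05] 2.4 [-0.17651354  0.38433368  0.10434786  1.67166545 -0.04476644  1.08807229
  1.51396731]
```

View pics/w1.png

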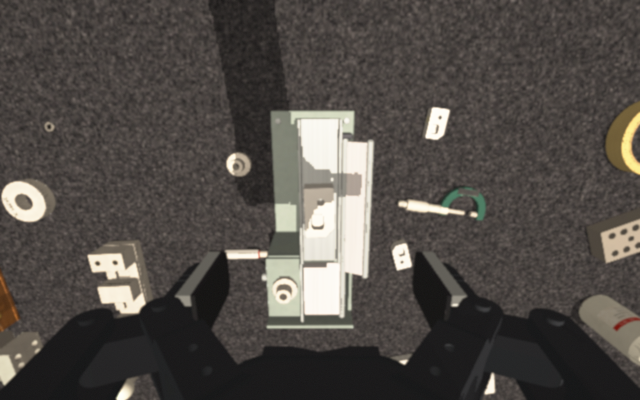

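The wrist view shows the chute running down the image, from its near end at about (320,118) to the lip at about (320,262). The part is at (319,210) and the bar at x≈345–372. I'll crop and enlarge it.

Run:
```python
from h import *
im=cv2.imread("pics/w1.png")[105:335,255:385]
im=cv2.convertScaleAbs(im,alpha=.8)
c=cv2.resize(im,None,fx=4,fy=4,interpolation=cv2.INTER_CUBIC)
c=cv2.rotate(c,cv2.ROTATE_90_COUNTERCLOCKWISE)
cv2.imwrite("pics/w1c.png",cv2.resize(c,(800,int(800*130/230))))
```

```text
(no output)
```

View pics/w1c.png

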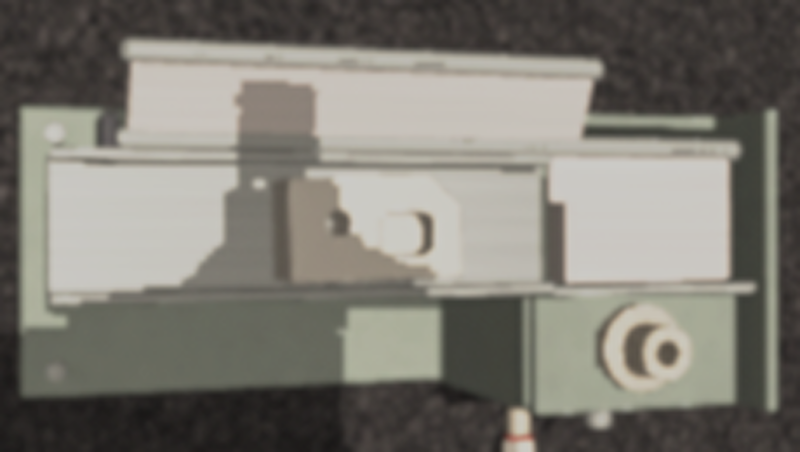

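Enlarged crop: the bar edge runs (125,48)–(600,68), the rod (120,138)–(738,149), and the deck's near-end corners are at (50,163) and (50,292). The part's rear top edge is at X≈287 and its front at X≈460. I'll fit the frame to these known points.

```bash
cat >> h.py <<'E'
from scipy.spatial.transform import Rotation as Ro
def wray(pose,u,v,z):
    c=camera_info("wrist");T=np.array(c["T_tool_cam"]);Rt=Ro.from_quat(pose[3:]).as_matrix()
    d=Rt@T[:3,:3]@np.array([(u-c["cx"])/c["fx"],(v-c["cy"])/c["fy"],1]); o=Rt@T[:3,3]+pose[:3]
    return o+d*(z-o[2])/d[2]
E
python3 - <<'E'
from h import *
P=np.load("w1.npy")
f=lambda X,Y,z:wray(P,385-Y/3.478,105+X/3.478,z)[:2]
D=[((125,48),.103,(-142,53)),((600,68),.103,(13,53)),((120,138),.093,(-149,27)),((738,149),.093,(82,27)),
((50,163),.09,(-166,20)),((50,292),.09,(-166,-20)),((50,302),.102,(-166,-23)),((753,289),.093,None),((777,109),.108,(82,None))]
A=[];B=[]
for xy,z,m in D:
    w=f(*xy,z);print(xy,w,m)
    if m and m[1] is not None:A.append(np.array(m)/1e3);B.append(w)
A=np.array(A);B=np.array(B);a=A.mean(0);b=B.mean(0)
H=((A-a)[:,:,None]*(B-b)[:,None,:]).sum(0);th=np.arctan2(H[0,1]-H[1,0],H[0,0]+H[1,1])
R=np.array([[np.cos(th),-np.sin(th)],[np.sin(th),np.cos(th)]]);t=b-R@a
print("th",th,"t",t,"res mm",((A@R.T+t-B)*1e3).round(1))
np.save("frame.npy",np.r_[t,th])
for n,X,Y in [("rear L",287,178),("rear R",287,282),("front",460,225),("frontR",460,275)]: print(n,((f(X,Y,.112)-t)@R*1e3).round(1))
print("top cam part", ((ray("top",349,215,.112)[:2]-t)@R*1e3).round(1))
E
```

```text
(125, 48) [0.49705085 0.0874484 ] (-142, 53)
(600, 68) [0.65605064 0.08834203] (13, 53)
(120, 138) [0.49666204 0.06148467] (-149, 27)
(738, 149) [0.71861819 0.06295356] (82, 27)
(50, 163) [0.47605168 0.05363628] (-166, 20)
(50, 292) [0.47613511 0.01458201] (-166, -20)
(50, 302) [0.47565243 0.01238123] (-166, -23)
(753, 289) [0.72514047 0.01195487] None
(777, 109) [0.72328704 0.07612064] (82, None)
th 0.006194091512766753 t [0.64157946 0.03544707] res mm [[ 2.2  0.1]
 [-1.8  0.2]
 [-4.2  0. ]
 [ 4.8  0. ]
 [-0.6  0.8]
 [-0.4 -0.2]
 [ 0.1 -1. ]]
rear L [-97.1  14.3]
rear R [-97.2 -17. ]
front [-40.7  -0.1]
frontR [-40.7 -15.9]
top cam part [-69.1  -1.7]
```

```bash
cat >> h.py <<'E'
def fr():
    tx,ty,th=np.load("frame.npy"); R=np.array([[np.cos(th),-np.sin(th)],[np.sin(th),np.cos(th)]])
    return np.array([tx,ty]),R,(Ro.from_euler("z",th)*Ro.from_quat([0,1,0,0])).as_quat()
def W(x,y,z): t,R,_=fr(); return list(t+R@np.array([x,y])/1e3)+[z]
def loc(): t,R,_=fr(); p=np.array(arm.read_tool_pos()); return np.r_[(p[:2]-t)@R*1e3,p[2]*1e3].round(1)
E
python3 - <<'E'
from h import *
q=fr()[2]
arm.move_gripper(.72,20)
arm.movep(W(-114,35.5,.21),q)
arm.line_to(W(-114,35.5,.178),.1)
arm.pause(.2);f0=np.array(arm.read_ft_force());z=.178;print(f0,loc(),arm.read_opening(),arm.read_time())
while z>.148:
    z-=.0015;arm.line_to(W(-114,35.5,z),.03)
    f=np.array(arm.read_ft_force())-f0
    if np.abs(f).max()>2: break
print(z,f,loc(),arm.read_time())
cv2.imwrite("pics/side1.png",cv2.resize(snapshot("side")[150:290,220:420],None,fx=4,fy=4,interpolation=cv2.INTER_CUBIC))
E
```

```text
[-0.51369063  0.87105572 -0.5304921 ] [-113.4   35.5  178.9] 0.7251953124724333 4.1
0.15849999999999997 [ 1.44171912 -2.12071674  1.28891953] [-114.1   35.5  158.4] 7.35
```

View pics/side1.png

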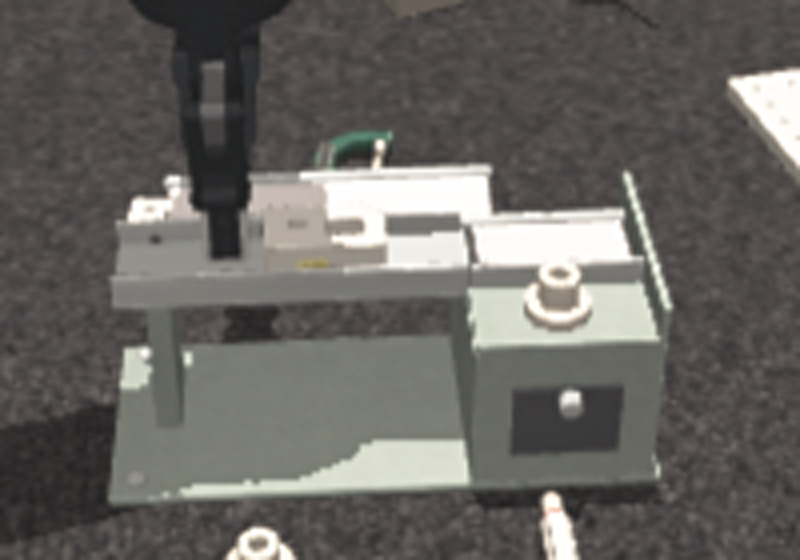

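The side view shows the finger in the chute just behind the part. Deck contact came at TCP z 0.158, so the tip offset is 68.4 mm, as the linkage estimate predicted. Now I open the flap in small close-and-shift steps.

```bash
cat >> h.py <<'E'
def off(o):  # tip offset ahead of TCP, m, opening o in mm
    th=np.arcsin(.643-(85-o)/2/57.15); return (60+57.15*(np.cos(th)-.766))/1e3
E
python3 - <<'E'
from h import *
arm.line_to(W(-114,35.5,.094+off(61)),.05)
for o in np.arange(57,26,-5.):
    arm.line_to(W(-114,4.9+o/2,.094+off(o)),.06); arm.move_gripper(o/85)
    print(o,(arm.read_opening()*85).round(1) if hasattr(arm.read_opening(),'round') else arm.read_opening()*85,loc(),np.round(arm.read_ft_force(),1),arm.read_time())
a=snapshot("side")[150:290,220:420]
cv2.imwrite("pics/side2.png",cv2.resize(a,None,fx=4,fy=4,interpolation=cv2.INTER_CUBIC))
E
```

```text
57.0 56.875974982740544 [-114.    33.5  162.6] [0.2 0.1 0.4] 8.125
52.0 52.084205580329176 [-114.    31.   163.7] [-0.4  0.8 -0. ] 8.6
47.0 46.954854086912654 [-113.9   30.4  164.9] [-1.3  5.8  2.6] 9.0833
42.0 42.43068998296968 [-113.9   32.   165.8] [-1.7 11.4  3.4] 9.5583
37.0 37.45162887492563 [-113.9   33.5  167. ] [-3.2 17.3  5.4] 10.0333
32.0 33.31806300463049 [-114.    34.   168.1] [-3.1 22.4 10. ] 10.5
27.0 33.03778613793041 [-114.    33.6  168.7] [-4.1 25.2 10.5] 10.9667
```

View pics/side2.png

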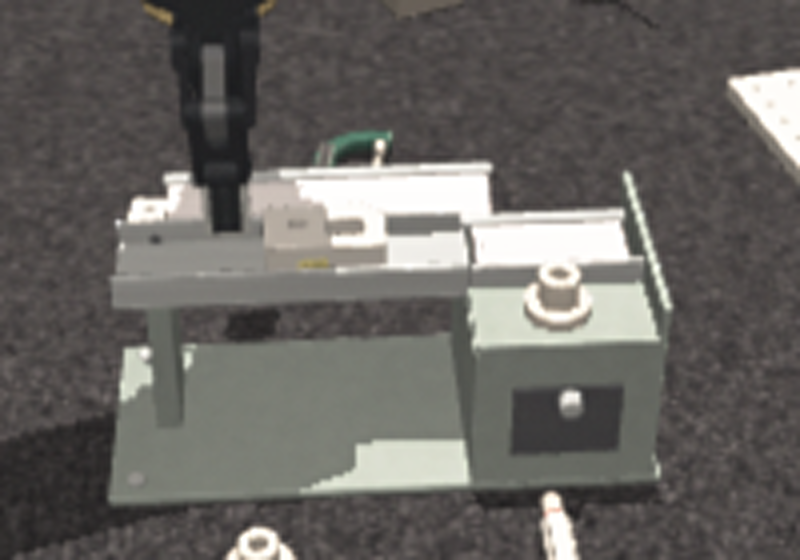

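The flap did not move. The finger jammed: friction on the steeply leaning bar edge exceeds the lever effect, and the arm yielded in +y. I'll back off and follow the bar's arc upward with a fixed opening, then close and lower once the bar is upright.

Run:
```python
from h import *
arm.move_gripper(.72); arm.line_to(W(-114,35.5,.094+off(61)),.08)
O=42
arm.line_to(W(-114,37,.112+off(O)),.1); arm.move_gripper(O/85)
arm.line_to(W(-114,38.5,.112+off(O)),.1); arm.line_to(W(-114,38.5,.0915+off(O)),.06)
print(loc(),arm.read_opening()*85,np.round(arm.read_ft_force(),1),arm.read_time())
arm.line_to(W(-114,56-O/2,.0915+off(O)),.05)
for ph in np.linspace(.08,1.04,13):
    a=1.15-ph; y=30.5+28*np.sin(a)-1.5; r=28*np.cos(a)-11.4+1.5
    arm.line_to(W(-114,y-O/2,.0915+r/1e3+off(O)),.04)
    print(round(ph,2),round(y-O/2,1),round(91.5+r+off(O)*1e3,1),loc(),np.round(arm.read_ft_force(),1),arm.read_time())
    if np.abs(arm.read_ft_force()).max()>20: break
a=snapshot("side")[150:290,220:420]
cv2.imwrite("pics/side3.png",cv2.resize(a,None,fx=4,fy=4,interpolation=cv2.INTER_CUBIC))
```

```text
[-114.2   38.5  162.3] 41.97134100972211 [ 0.3 -0.6  0.2] 13.2083
0.08 32.6 166.3 [-114.2   33.2  166.5] [ 0.6  1.7 -1.5] 13.7167
0.16 31.4 168.3 [-114.2   32.3  168.4] [-0.5  2.3  0.2] 13.9667
0.24 30.1 170.1 [-114.2   31.1  170.3] [-1.1  5.1 -0.8] 14.2167
0.32 28.7 171.8 [-114.2   30.   172.1] [-1.9  5.3  0.3] 14.4667
0.4 27.1 173.4 [-114.2   28.7  173.8] [-1.   5.5  2.2] 14.7167
0.48 25.4 174.8 [-114.2   27.4  175.4] [-1.3  6.1  3.7] 14.9667
0.56 23.6 176.2 [-114.2   26.   176.8] [-3.2  7.4  4.1] 15.2167
0.64 21.7 177.3 [-114.2   24.5  178.2] [-2.7  6.9  4.9] 15.4667
0.72 19.7 178.4 [-113.5   21.8  179.3] [-1.7  5.9  3.5] 15.7167
0.8 17.6 179.2 [-113.1   19.   180.2] [0.6 5.  3.7] 15.9667
0.88 15.5 179.9 [-112.9   16.2  180.8] [-0.2  5.7  2.9] 16.2167
0.96 13.3 180.4 [-113.2   13.3  180.8] [0.3 3.5 2.6] 16.4667
1.04 11.1 180.7 [-113.5   10.7  180.9] [1.7 3.8 2.4] 16.7167
```

View pics/side3.png

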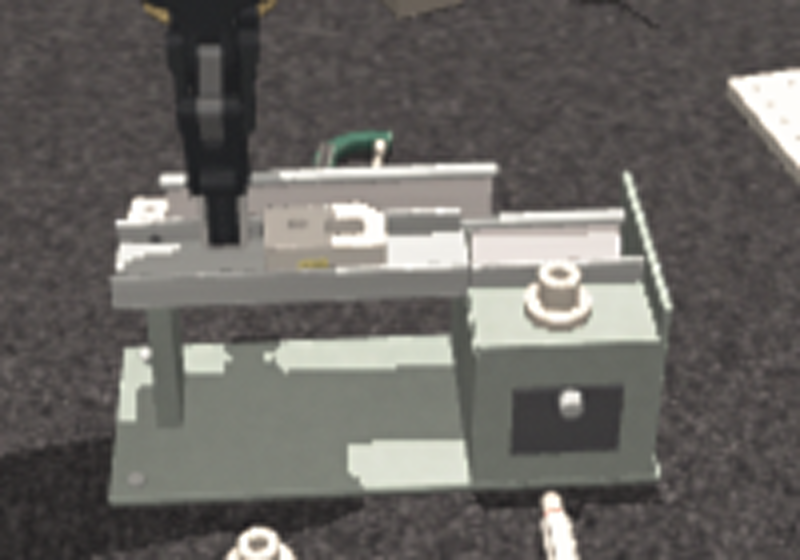

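The bar is now upright and the flap hangs down, with about 4 N on the finger. Next I bring the right finger back to the centre line, lower it, and push the part.

Run:
```python
from h import *
L=31.0
for o in (38.,34.,30.,27.):
    arm.move_gripper(o/85); arm.line_to(W(-114,L-o/2,.1105+off(o)),.05)
    print(o,arm.read_opening()*85,loc(),np.round(arm.read_ft_force(),1))
arm.line_to(W(-114,L-o/2,.0945+off(o)),.05)
print(loc(),np.round(arm.read_ft_force(),1),arm.read_time())
for x in np.arange(-106,-45,10.):
    arm.line_to(W(x,L-o/2,.0945+off(o)),.05)
    f=np.array(arm.read_ft_force());print(x,loc(),arm.read_opening()*85,f.round(1),arm.read_time())
    if np.abs(f).max()>20: break
a=snapshot("side")[150:290,220:420]
cv2.imwrite("pics/side4.png",cv2.resize(a,None,fx=4,fy=4,interpolation=cv2.INTER_CUBIC))
```

```text
38.0 38.24154333670384 [-114.5   11.8  181.9] [ 1.8  3.  -0.2]
34.0 34.12455024892923 [-114.5   14.   182.4] [-0.8  3.4 -0.7]
30.0 30.14129997480186 [-114.3   16.   182.9] [-1.   3.7 -1.9]
27.0 26.848850704019 [-114.1   17.5  183.2] [-1.1  2.8 -1.4]
[-113.5   17.2  166.9] [ 1.4  2.3 -1.5] 19.1
-106.0 [-106.2   17.3  167. ] 26.914634532402626 [-0.2  2.3 -1.9] 19.4083
-96.0 [-95.7  17.5 167.3] 27.01007539230071 [-0.9  2.8 -2.4] 19.7583
-86.0 [-85.6  17.5 167.4] 26.944759913470527 [-0.5  3.3 -1.7] 20.1083
-76.0 [-75.6  17.5 167.4] 27.031158134125743 [-1.3  3.  -1.9] 20.4583
-66.0 [-65.6  17.5 167.4] 27.184108557113532 [-0.5  3.  -0.8] 20.8083
-56.0 [-55.6  17.5 167.4] 27.136178604216955 [-1.1  3.4 -1.2] 21.1583
-46.0 [-45.6  17.5 167.4] 26.820877065556385 [-0.2  3.6 -1.4] 21.5083
```

View pics/side4.png

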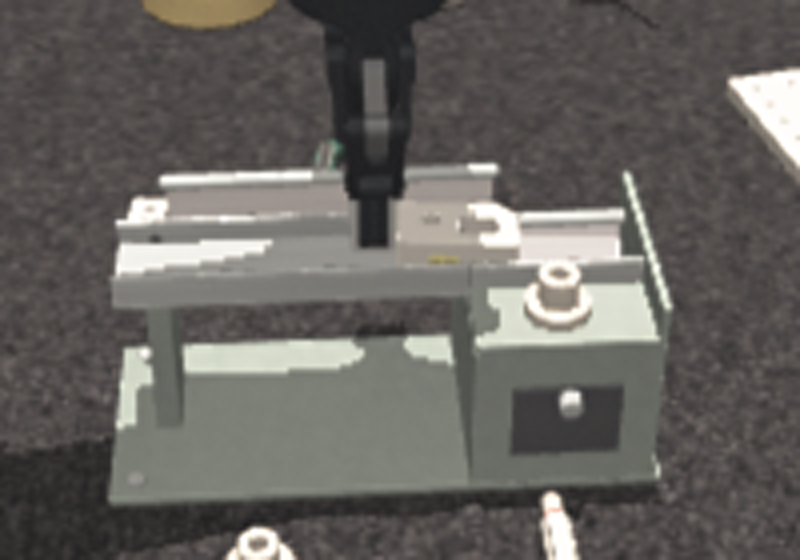

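The part is moving smoothly, with its nose over the mouth and its rear at about -35. I'll push it through, draw the finger back with the flap still held open, and check.

Run:
```python
from h import *
o=27.;y=31-o/2;z=.0945+off(o)
for x in (-36,-26,-16,-7.):
    arm.line_to(W(x,y,z),.05)
    f=np.array(arm.read_ft_force());print(x,loc(),arm.read_opening()*85,f.round(1),arm.read_time())
    if np.abs(f).max()>20: break
arm.pause(.5)
arm.line_to(W(-85,y,z),.12);print(loc(),np.round(arm.read_ft_force(),1),arm.read_time())
r=lambda a,k:cv2.resize(a,None,fx=k,fy=k,interpolation=cv2.INTER_CUBIC)
a=r(snapshot("side")[170:280,235:400],3.6)[:396];b=r(snapshot("top")[145:265,315:380],3.3)[:396]
w=snapshot("wrist");cv2.imwrite("pics/w5.png",w)
a=r(a,.66);b=r(b,.66);w=r(w,.6);c=np.zeros((520,640,3),np.uint8)
c[:a.shape[0],:a.shape[1]]=a;c[:b.shape[0],420:420+b.shape[1]]=b;c[270:270+240,:384]=w
cv2.imwrite("pics/chk5.png",c)
```

```text
-36 [-35.6  17.4 167.4] 26.881403885300227 [-1.2  3.5 -0.2] 21.9083
-26 [-24.8  17.6 167.5] 26.87816425076354 [ 0.9  2.9 -0.3] 22.2583
-16 [-15.2  17.5 167.4] 26.886910683010385 [-0.2  3.2 -0.6] 22.6083
-7.0 [ -6.3  17.5 167.4] 26.56888549722394 [-0.1  3.6 -1.5] 22.9417
[-85.8  17.7 167.3] [-2.1  3.1  1.5] 24.2417
```

View pics/chk5.png

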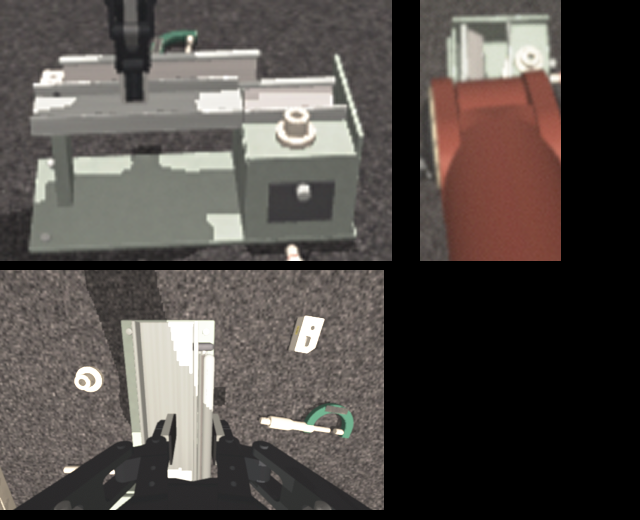

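The deck is empty, the flap is hanging open and the part is inside the mouth; hub and neighbours are in place. Releasing the flap and comparing images with the start.

Run:
```python
from h import *
o=27.;y=31-o/2
arm.line_to(W(-85,y,.112+off(o)),.08)
for k in (38,50,62,74):
    arm.move_gripper(k/85)
arm.line_to(W(-85,y,.16+off(74)),.08)
arm.line_to(W(-85,y,.32),.2)
q=arm.read_joint_positions(); 
arm.move_j([-1.19,.615,-.013,1.423,.008,1.103,-.04])
print(arm.read_time(),np.round(arm.read_ft_force(),1))
for n in("top","side"):
    im=snapshot(n); cv2.imwrite(f"pics/{n}6.png",im); a=cv2.imread(f"pics/{n}0.png")
    d=(cv2.absdiff(a,im).max(2)>40).astype(np.uint8)
    if n=="top": d[:140]=0;d[275:]=0;d[:,:240]=0;d[:,430:]=0
    else: d[:140]=0;d[330:]=0;d[:,:220]=0;d[:,420:]=0
    k,_,s,c=cv2.connectedComponentsWithStats(d)
    print(n,[(s[i].tolist(),c[i].round().tolist()) for i in range(1,k) if s[i,4]>4])
```

```text
29.35 [ 0.4 -0.5 -0.1]
top []
side [([286, 204, 19, 6, 96], [294.0, 206.0]), ([305, 204, 12, 5, 39], [312.0, 206.0]), ([286, 211, 31, 7, 155], [302.0, 214.0])]
```

Compared with the start, only the part's old spot has changed. The bar and flap are back in the shut position.

```bash
python3 -c "
from station import ticket
print(ticket.finish_job())"
```

```text
the job is handed in; nothing more can be done
None
```

The milled part was pushed through the mouth into the drop box without being grasped, the flap sprang shut over it, and the job was handed in at about 29 s; before/after images showed nothing else had moved, but the hand-in returned no verdict.

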